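# Fit the bearing cover and hold the alignment pin through both bushings

## Task

Fit the loose bearing cover onto the housing and press it down past the two spring clips until it sits level on its seat all round. Then take the long alignment pin out of its holder, thread it down through the bushing in the cover and on through the bushing in the housing's base plate, and finish while still holding it there by its handle: its tip clear below the lower bushing, but its shoulder not resting on the cover and its tip not touching the bench. Do not push the short pin, the screwdriver or the brass weight about.

Things in the scene. Friction and masses are not known exactly. Their poses are not given: they have to be found in the camera images.
- housing: Open aluminium housing fixed on the bench, 105 mm (x) by 85 mm (y), 91 mm high (99 at its clips): four legs, a base plate at z 24 to 40 mm with the lower bushing, and an open top with the recess for the cover. Origin: centre of its underside, at bench level, on the axis of the lower bushing; x along its long side, z up.
- housing_seat (a point): Centre of the housing's open recess, at the height of the ledge the cover's underside comes to rest on: z 78 mm of the housing. Recess 93 x 73 mm, opening inside the ledge 76 x 56 mm. A rim rises to z 86 mm around it, topped by 45 degree lead-in lips that flare outward up to z 91 mm. Seated, the cover's bushing tops out at z 118 mm.
- housing_bushing (a point): Centre of the top of the lower bushing, a brass bush in the housing's base plate, at z 40 mm of the housing, straight below the cover's bushing. Vertical through bore 13.5 mm wide at z 24 to 36 mm, its mouth opened to 18 mm over z 36 to 40 mm. Free space below, 24 mm down to the bench.
- housing_clip (a point): Nose of one of two equal steel spring clips, 18 mm wide, z 84 to 99 mm, at the middle of the housing's short ends; this one at x = +42.5 mm, z 88 mm of the housing, the other at x = -42.5 mm. They slope inward going down to the nose, give way outward as the cover is pressed past (about 5 to 10 N in all), then keep it down.
- cover: Loose aluminium plate 90 (x) by 70 (y) by 8 mm, 200 g; in its centre stands a round brass bushing, 28 mm outside, its top 40 mm above the plate's underside: grip it there. Bore right through, 13.5 mm wide, 18 mm over the top 4 mm. Starts flat on the bench, bushing up. Origin: centre of the underside, on the bore axis, z up. A half turn about z makes no difference.
- pin: Long steel alignment pin, about 130 g: shank 12 mm in diameter, 114 mm long, tip chamfered 2.5 mm; then a shoulder and a round handle 20 mm in diameter, 42 mm long; 156 mm in all. Origin: centre of the tip (lower end), z up along the pin. Starts upright and loose in either hole of the holder, tip 10 mm above the bench.
- short_pin: A shorter pin with the same shank diameter (12 mm) and the same handle, shank only 60 mm long, 102 mm in all, standing in the holder's other hole. Not needed; leave it there. Origin: centre of its tip.
- holder: Black plastic block fixed on the bench, 60 mm (x) by 130 mm (y) by 50 mm high, with two equal upright holes 13.4 mm wide and 40 mm deep at y = +35 and -35 mm. Origin: centre of its underside.
- screwdriver: Screwdriver lying on the bench, not needed; leave alone.
- weight: Brass knobbed weight, 60 mm in diameter and 60 mm high, standing on the bench, not needed; leave alone. Origin: centre of its underside.
Mind the look-alikes: they are no part of the job. What is shaped like the pin but blue or purple is not meant.

How it is judged:
By the outcome, as a careful person would: the job done as asked, in the order asked, and still so for the second after the job is handed in, while the arm keeps its last pose, push and grip.
It also fails if it takes over 64 s, if anything falls off the work surface, if the arm or the gripper's body presses on something with over 40 N, if the wrist force passes 120 N, or if a joint passes its speed limit or range.

## Robot

A 6-joint arm with a two-finger parallel gripper is mounted at the origin on the work surface. World frame = base frame: x ahead of the robot, y to its left, z up, the work surface at z = 0. Lengths are in m, angles in rad, forces in N, time in s.
With the tool pointing down it reaches from about 0.375 to 0.975 m from the base axis. Payload 3.8 kg.
Tool frame: the origin (TCP) lies midway between the tips of the shut fingers; the grasp point (between the pads) lies 19 mm behind it; z points along the fingers, y is the line along which they close (so a half turn about z gives the same grasp; the last joint's range is limited). The gripper opens to 85 mm and grips with 20 to 120 N. Pads are 22 mm wide; open, the fingers measure 114 mm over their backs; the gripper's body (76 mm by 85 mm) begins 54 mm behind the grasp point. The pads swing forward as they close: fully open they stand 13 mm farther back than shut.
Start: joints at [-1.186, 0.264, 1.604, -0, 1.274, -0.037], TCP at [0.276, -0.616, 0.231] pointing down, gripper open.
Joint ranges: [-2.63, 2.63], [-0.94, 2.18], [0.31, 2.57], [-1.31, 4.45], [0, 2.66], [-2.55, 2.55]. Speed limits (rad/s): [2.57, 2.57, 3.14, 3.14, 3.14, 3.14].

## Interface

Orientations are given as a rotation vector (axis times angle).
In Python, from workcell import sensors, viewer, job gives the robot as it stands.
- The arm moves only by the shell command python3 -m inch 'ROWS' [FORCE]. ROWS is JSON, one flat list of numbers, 7 for each row, row after row: the shift along the tool's x, y, z in mm, then the turn, a rotation vector about the tool's x, y, z in degrees, then the finger opening in mm, from 0 to 85.4. A call has exactly 8 rows; each row shifts and turns the commanded pose from where the row before left it, along the tool's axes as they then stand; what a row does not reach is not made up. A row lasts 1/10 s, in which the tool goes at most 50 mm and 8.59 degrees, less where a joint would pass 70% of its speed; a pose out of reach is approached as far as the arm can. A call is refused whole if a number of a shift passes 50 or a number of a turn 8.59, either way. A call with a gripper value outside its range is refused whole. The fingers move at their own pace and stop on an object; FORCE is the grip in N (left out, the last holds). Time passes only in rows, so rows that do not move let the fingers close, or fill a call up. It gives the time, the measured TCP pose, the force, the opening and the grip force at its end, in the units of the state.
- sensors.read_state(): the state, without advancing time (a new reading comes with each control period).
- viewer.read_camera(name): name is "side" or "top" or "wrist"; returns the picture (420x560x3 uint8, red, green, blue); there is no depth.
- viewer.camera_params(name): a dict with "K" (3x3 intrinsics, pixels), "k1" (the pictures are not rectified: a ray, as slopes to the right and down, at radius r is drawn at 1 + k1 r^2 times it, then the intrinsics apply), "world_to_cam" (4x4, takes a point from world to camera coordinates). Camera axes: x right, y down, z forward; pixel columns grow to the right and rows downward; lengths in m; the calibration is good to about 2 mm. A picture is of the moment at which its call begins: read the wrist's pose just before it. camera_params takes no time and is no camera call; for the wrist camera it gives the pose at the moment of the call.
- job.finish_job(): hands the job in; it is judged then, once.
The state is a dict: "time": time; "q": joint angles; "joint_vel": joint speeds; "joint_torque": joint torques, N m; "tool_pos": TCP position; "tcp_rot": TCP orientation; "wrist_force": force on the tool from outside, world axes, zero at the start; "torque": the same for the moment, N m; "width": opening from 0.0 (shut) to 1.0 (fully open); "grip_force": force on a finger pad.
Only numpy, scipy, OpenCV 4.12 (cv2) and the standard library are available. Lean on these libraries where they do the work, as an engineer would, in place of code of your own. Each camera call takes 0.05 s, during which the arm holds its last target. There are 200 camera calls.

## Working session

There is one attempt and no reset: what is moved stays moved. The work goes in short steps, Python scripts to look and compute and a shell command to move; the robot and the scene stay as the last step left them, time stands still between calls to the robot, and variables do not carry over. Pictures are saved under pics/ and viewed, at most 11 in all, crops included, and the job is handed in when it is done.

```bash
mkdir -p pics; ls
python3 - <<'E'
from workcell import sensors, viewer
import cv2, numpy as np
print({k:np.round(v,3).tolist() for k,v in sensors.read_state().items()})
for n in ("top","side"):
    im=viewer.read_camera(n); cv2.imwrite(f"pics/{n}0.png",im[:,:,::-1])
    p=viewer.camera_params(n); print(n,np.round(p["K"],1).tolist(),p["k1"],np.round(p["world_to_cam"],3).tolist())
p=viewer.camera_params("wrist");print(np.round(p["K"],1).tolist(),p["k1"],np.round(p["world_to_cam"],3).tolist())
E
```

```text
pics
{'time': 0.0, 'q': [-1.186, 0.265, 1.605, -0.0, 1.274, -0.037], 'joint_vel': [0.001, -0.0, 0.001, -0.0, -0.002, 0.001], 'joint_torque': [0.002, -51.51, -36.732, 0.0, 0.013, 0.0], 'tool_pos': [0.276, -0.615, 0.23], 'tcp_rot': [-3.07, -0.657, 0.001], 'wrist_force': [0.239, -0.154, 0.392], 'torque': [0.001, 0.017, -0.0], 'grip_force': 0.0, 'width': 1.001}
top [[384.2, 0.0, 284.6], [0.0, 384.2, 206.6], [0.0, 0.0, 1.0]] -0.04027352350566292 [[0.014, -1.0, 0.012, 0.024], [-0.997, -0.015, -0.076, 0.589], [0.076, -0.011, -0.997, 0.936], [0.0, 0.0, 0.0, 1.0]]
side [[422.3, 0.0, 281.9], [0.0, 422.3, 213.4], [0.0, 0.0, 1.0]] -0.005369097319745212 [[-0.99, -0.139, 0.02, 0.584], [-0.105, 0.639, -0.762, 0.104], [0.093, -0.757, -0.647, 0.923], [0.0, 0.0, 0.0, 1.0]]
[[335.8, 0.0, 281.7], [0.0, 335.8, 208.5], [0.0, 0.0, 1.0]] -0.07631276910461432 [[0.41, -0.912, -0.003, -0.675], [-0.868, -0.391, 0.307, -0.041], [-0.281, -0.123, -0.952, 0.381], [0.0, 0.0, 0.0, 1.0]]
```

View pics/top0.png

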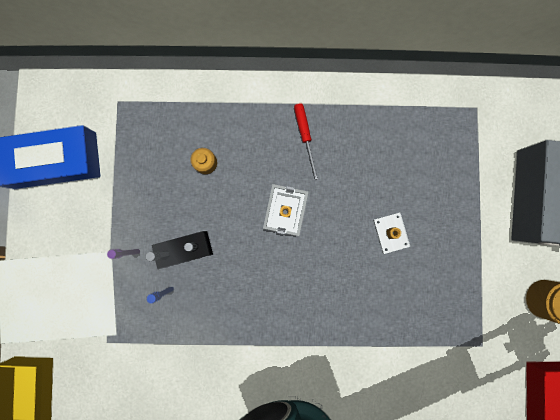

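View pics/side0.png

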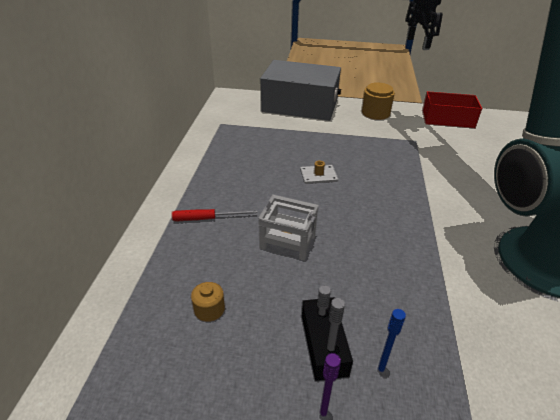

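The top view shows the cover at (393,233), the housing at (286,211) and the black holder at (183,250). The long pin's head is at (151,257) and the short pin's is at (188,247). In the side view the long pin is the nearer, taller grey one at (337,305). The blue pin (152,298) and the purple pin (112,254) stand next to the holder.

```bash
cat > h.py <<'E'
import cv2, numpy as np
from workcell import sensors, viewer
from scipy.spatial.transform import Rotation as R
def cam(n): 
    p=viewer.camera_params(n); return np.array(p["K"]),p["k1"],np.array(p["world_to_cam"])
def ray(c,uv):
    K,k1,T=c; uv=np.atleast_2d(np.array(uv,float)); d=np.c_[(uv[:,0]-K[0,2])/K[0,0],(uv[:,1]-K[1,2])/K[1,1]]
    s=d.copy()
    for _ in range(20): s=d/(1+k1*(s**2).sum(1,keepdims=True))
    Rt=T[:3,:3].T
    return -Rt@T[:3,3], np.c_[s,np.ones(len(s))]@Rt.T
def onz(c,uv,z):
    o,d=ray(c,uv); return o+d*((z-o[2])/d[:,2])[:,None]
def proj(c,P):
    K,k1,T=c; q=np.atleast_2d(P)@T[:3,:3].T+T[:3,3]; s=q[:,:2]/q[:,2:]; s=s*(1+k1*(s**2).sum(1,keepdims=True))
    return s*[K[0,0],K[1,1]]+[K[0,2],K[1,2]]
def big(mask,box=None):
    m=mask.astype(np.uint8)
    if box: z=np.zeros_like(m); x0,y0,x1,y1=box; z[y0:y1,x0:x1]=m[y0:y1,x0:x1]; m=z
    cs,_=cv2.findContours(m,cv2.RETR_EXTERNAL,cv2.CHAIN_APPROX_NONE)
    return max(cs,key=cv2.contourArea)[:,0,:].astype(float)
def rect(P):
    (c,(w,h),a)=cv2.minAreaRect((P[:,:2]*1000).astype(np.float32))
    if w<h: w,h,a=h,w,a+90
    return np.round(c,1),round(w,1),round(h,1),round((a+90)%180-90,1)
def tcp():
    s=sensors.read_state(); return np.array(s["tool_pos"]),R.from_rotvec(s["tcp_rot"])
E
python3 - <<'E'
from h import *
im=cv2.imread("pics/top0.png"); g=im.max(2); c=cam("top")
print("cover",rect(onz(c,big(g>170,(365,200,420,265)),.008)))
print("housing",rect(onz(c,big(g>150,(255,175,315,245)),.088)))
print("holder",rect(onz(c,big(g<45,(145,225,220,275)),.05)))
hsv=cv2.cvtColor(im,cv2.COLOR_BGR2HSV); 
br=(hsv[...,1]>120)&(hsv[...,0]>8)&(hsv[...,0]<30)
print("covbush",rect(onz(c,big(br,(365,200,420,265)),.035)))
print("lowbush",rect(onz(c,big(br,(255,175,315,245)),.04)))
print("longpin",onz(c,[[151,257]],.166),"short",onz(c,[[188,247]],.112))
print("blue top/base",onz(c,[[152,298]],.15),"purple",onz(c,[[112,254]],.15))
p,r=tcp(); print(r.as_matrix().round(3))
T=np.linalg.inv(cam("wrist")[2]); print("cam in tool",(r.inv().apply(T[:3,3]-p)).round(3), (r.inv().as_matrix()@T[:3,:3]).round(2).tolist())
cv2.imwrite("pics/zoom.png",cv2.resize(im[170:310,95:425],None,fx=2.4,fy=2.4,interpolation=cv2.INTER_CUBIC))
E
```

```text
cover (array([ 527.2, -239.7]), 91.3, 70.4, 16.3)
housing (array([576.2,  31.5]), 110.0, 85.8, -11.2)
holder (array([485.8, 256.1]), 90.3, 59.0, -74.3)
covbush (array([ 526.2, -236.8]), 32.5, 24.6, -89.3)
lowbush (array([576.1,  31.5]), 24.5, 24.5, 0.8)
longpin [[0.46679517 0.3131265  0.166     ]] short [[0.48726664 0.24865498 0.112     ]]
blue top/base [[0.37910092 0.31322912 0.15      ]] purple [[0.47072813 0.40305308 0.15      ]]
[[ 0.912  0.409 -0.001]
 [ 0.409 -0.912  0.002]
 [ 0.    -0.002 -1.   ]]
cam in tool [ 0.078  0.002 -0.143] [[0.0, -0.95, -0.31], [1.0, 0.0, -0.0], [0.0, -0.31, 0.95]]
```

View pics/zoom.png

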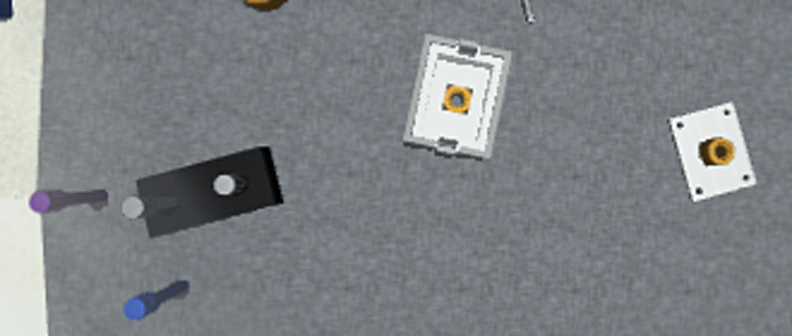

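The crop confirms it. The housing's open top is centred at crop (457,98) and the cover at (713,150). The long pin's head is at crop (132,207), at the left end of the holder, and the short pin's is at (224,184). I'll go above the cover first.

```bash
python3 -m inch '[40,-25,6,0,0,0,60,40,-25,6,0,0,0,60,40,-25,6,0,0,0,60,40,-25,6,0,0,0,60,40,-25,6,0,0,0,60,40,-25,6,0,0,0,60,40,-25,6,0,0,0,60,40,-25,6,0,0,0,60]' 30
python3 -m inch '[12.5,-8.5,10.4,0,0,0,60,12.5,-8.5,10.4,0,0,0,60,12.5,-8.5,10.4,0,0,0,60,12.5,-8.5,10.4,0,0,0,60,12.5,-8.5,10.4,0,0,0,60,0,0,0,0,0,7.9,60,0,0,0,0,0,0,60,0,0,0,0,0,0,60]'
cat > look.py <<'E'
from h import *
import sys
name,z,hmin=sys.argv[1],float(sys.argv[2]),int(sys.argv[3])
p,r=tcp(); c=cam("wrist"); im=viewer.read_camera("wrist")[:,:,::-1].copy(); cv2.imwrite(f"pics/{name}.png",im)
m=r.as_matrix(); print("tcp",(p*1000).round(1),"toolx yaw",np.degrees(np.arctan2(m[1,0],m[0,0])).round(1),"z",m[:,2].round(3))
E
python3 - <<'E'
import sys; sys.argv=["","cov1","0","0"]
exec(open("look.py").read())
g=im.max(2); hsv=cv2.cvtColor(im,cv2.COLOR_BGR2HSV); br=(hsv[...,1]>120)&(hsv[...,0]>8)&(hsv[...,0]<30)
print("plate",rect(onz(c,big(g>170),.008)))
print("bushing px",big(br).min(0),big(br).max(0),"exp px of bush top",proj(c,[[.5262,-.238,.04]]))
E
```

```text
time: 0.9
tool_pos: [0.4869, -0.3005, 0.1827]
tcp_rot: [-3.072, -0.657, 0.0]
wrist_force: [-0.2, 0.1, -0.2]
width: 0.703
grip_force: 0.0
time: 1.7
tool_pos: [0.5261, -0.2381, 0.131]
tcp_rot: [3.109, 0.448, -0.0]
wrist_force: [-0.2, -0.2, -0.4]
width: 0.705
grip_force: 0.0
tcp [ 526.1 -238.1  131. ] toolx yaw 16.4 z [-0. -0. -1.]
plate (array([ 479.1, -502.4]), 238.1, 81.7, 33.8)
bushing px [266. 187.] [302. 231.] exp px of bush top [[279.35292999 212.20446745]]
```

View pics/cov1.png

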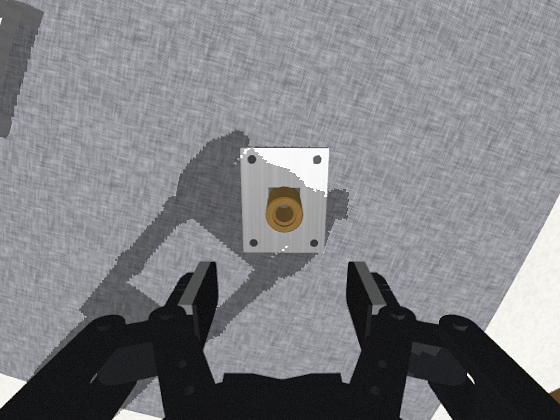

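The plate's corners are at about (241,148), (329,148), (326,252) and (244,252). The bushing's top ring is centred at about (284.5,213).

Run:
```python
from h import *
c=cam("wrist")
q=onz(c,[[241,148],[329,148],[326,252],[244,252]],.008); print(rect(q), (q[:2].mean(0)-q[2:].mean(0)).round(4))
p,r=tcp(); b=onz(c,[[284.5,213]],.04)[0]; print(b*1000, "tool shift to bushing",r.inv().apply(b-p)*1000, "plate", r.inv().apply(q.mean(0)-p)*1000)
```

```text
(array([ 525.3, -243.2]), 90.2, 71.6, 16.4) [0.0865 0.0257 0.    ]
[ 526.67416224 -242.0108466    40.        ] tool shift to bushing [-0.56980131  3.64369936 91.28370483] plate [ -2.20209892   4.30594319 123.28364797]
```

```bash
python3 -m inch '[-1,3.8,0,0,0,0,60,0,0,25,0,0,0,60,0,0,25,0,0,0,60,0,0,25,0,0,0,60,0,0,25,0,0,0,60,0,0,10,0,0,0,60,0,0,6,0,0,0,60,0,0,0,0,0,0,60]'
python3 -m inch '[0,0,0,0,0,0,40,0,0,0,0,0,0,22,0,0,0,0,0,0,22,0,0,0,0,0,0,22,0,0,0,0,0,0,22,0,0,0,0,0,0,22,0,0,0,0,0,0,22,0,0,0,0,0,0,22]' 50
```

```text
time: 2.55
tool_pos: [0.5261, -0.2421, 0.0152]
tcp_rot: [-3.11, -0.445, 0.0]
wrist_force: [0.2, 0.3, -0.2]
width: 0.703
grip_force: 0.0
time: 3.35
tool_pos: [0.5274, -0.2425, 0.0169]
tcp_rot: [3.108, 0.444, 0.004]
wrist_force: [-0.6, 0.8, 5.7]
width: 0.317
grip_force: 50.1
```

```bash
python3 -m inch '[0,0,-10,0,0,0,22,0,0,-25,0,0,0,22,0,0,-30,0,0,0,22,2,-10,-35,0,0,0,22,4,-20,-30,0,0,0,22,4,-25,-25,0,0,0,22,5,-30,-20,0,0,0,22,5,-30,-15,0,0,0,22]'
python3 -m inch '[6,-35,0,0,0,0,22,6,-35,0,0,0,0,22,6,-35,0,0,0,0,22,5,-30,0,0,0,0,22,3,-20,0,0,0,0,22,2,-10,0,0,0,0,22,1,-8,0,0,0,0,22,0,0,0,0,0,0,22]'
python3 -m inch '[0,0,0,0,0,4,22,0,0,0,0,0,6,22,0,0,0,0,0,6,22,0,0,0,0,0,6,22,0,0,0,0,0,5.6,22,0,0,0,0,0,0,22,0,0,0,0,0,0,22,0,0,0,0,0,0,22]'
python3 look.py hous1 0 0
```

```text
time: 4.15
tool_pos: [0.513, -0.1251, 0.2071]
tcp_rot: [3.11, 0.443, 0.002]
wrist_force: [0.4, 0.8, -2.2]
width: 0.315
grip_force: 49.7
time: 4.95
tool_pos: [0.4923, 0.0485, 0.2052]
tcp_rot: [3.11, 0.446, -0.001]
wrist_force: [0.8, -0.4, -2.0]
width: 0.311
grip_force: 49.7
time: 5.75
tool_pos: [0.4925, 0.0478, 0.2052]
tcp_rot: [3.126, -0.309, -0.0]
wrist_force: [0.3, -0.2, -1.4]
width: 0.309
grip_force: 49.7
tcp [492.5  47.8 205.2] toolx yaw -11.3 z [-0. -0. -1.]
```

View pics/hous1.png

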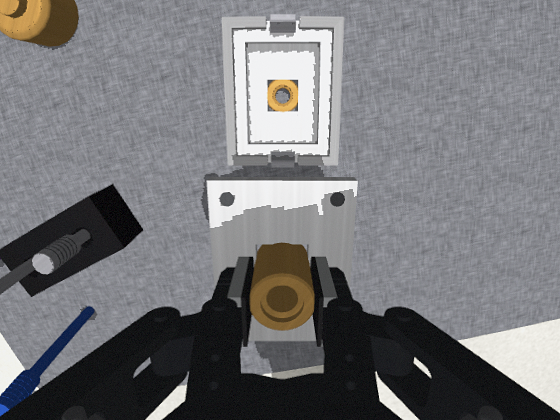

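The housing's lip corners are at about (221,16), (344,16), (338,164) and (227,164), and the lower bushing is at (282.5,95.5). The held cover's front top corners are at (207,181) and (358,181), and its bushing top is at about (282,299).

Run:
```python
from h import *
c=cam("wrist"); im=cv2.imread("pics/hous1.png"); p,r=tcp()
t=lambda P:(r.inv().apply(P-p)*1000).round(1)
q=onz(c,[[221,16],[344,16],[338,164],[227,164]],.091); print("lip",rect(q),t(q.mean(0)))
hsv=cv2.cvtColor(im,cv2.COLOR_BGR2HSV); br=(hsv[...,1]>120)&(hsv[...,0]>8)&(hsv[...,0]<30)
k=big(br,(255,70,310,120)); print(k.min(0),k.max(0)); b=onz(c,[(k.min(0)+k.max(0))/2],.04)[0]; print("lowbush",b*1000,t(b))
e=onz(c,[[207,181],[358,181]],.1963); print("cover front",e*1000,[t(x) for x in e])
print("covbush",t(onz(c,[[282,299]],.2283)[0]))
```

```text
lip (array([575.4,  29.3]), 104.9, 86.1, -11.3) [ 84.9   2.  114.3]
[268.  80.] [297. 110.]
lowbush [574.97500621  29.31709981  40.        ] [ 84.5   2.1 165.3]
cover front [[541.95530654  72.15586237 196.3       ]
 [528.18031613   3.06972907 196.3       ]] [array([ 43.7, -33.5,   9. ]), array([43.7, 37. ,  9. ])]
covbush [  1.1   1.5 -23. ]
```

```bash
python3 -m inch '[5,0,0,0,0,0,22,20,0.4,0,0,0,0,22,25,0,0,0,0,0,22,20,0,10,0,0,0,22,10,0,15,0,0,0,22,5.2,0,25,0,0,0,22,0,0,20,0,0,0,22,0,0,15,0,0,0,22]' 80
python3 -m inch '[0,0,0,0,0,0,22,0,0,0,0,0,0,22,0,0,4,0,0,0,22,0,0,4,0,0,0,22,0,0,4,0,0,0,22,0,0,3,0,0,0,22,0,0,0,0,0,0,22,0,0,0,0,0,0,22]'
python3 look.py fit1 0 0
```

```text
time: 6.6
tool_pos: [0.5757, 0.031, 0.1185]
tcp_rot: [3.126, -0.309, -0.003]
wrist_force: [0.1, 0.4, -1.8]
width: 0.302
grip_force: 79.5
time: 7.4
tool_pos: [0.5764, 0.0312, 0.1057]
tcp_rot: [-3.126, 0.31, -0.001]
wrist_force: [-0.2, 0.8, 0.8]
width: 0.308
grip_force: 80.0
tcp [576.4  31.2 105.7] toolx yaw -11.3 z [ 0.001  0.    -1.   ]
```

View pics/fit1.png

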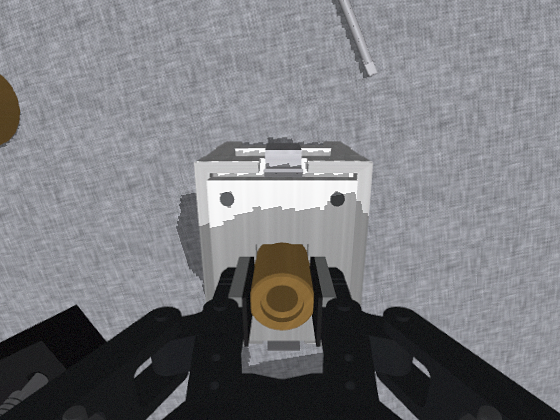

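The cover is inside the lips, with its front edge at row 178 behind the front clip at (284,157), roughly centred and with little force. I'll press it down.

```bash
python3 -m inch '[0,0,2,0,0,0,22,0,0,2,0,0,0,22,0,0,2,0,0,0,22,0,0,2,0,0,0,22,0,0,1.5,0,0,0,22,0,0,0,0,0,0,22,0,0,0,0,0,0,22,0,0,0,0,0,0,22]'
```

```text
time: 8.25
tool_pos: [0.5756, 0.031, 0.0952]
tcp_rot: [3.126, -0.31, -0.001]
wrist_force: [1.2, -1.4, -3.8]
width: 0.303
grip_force: 79.3
```

```bash
python3 -m inch '[0,0,1,0,0,0,22,0,0,1,0,0,0,22,0,0,0,0,0,0,22,0,0,0,0,0,0,22,0,0,0,0,0,0,22,0,0,0,0,0,0,22,0,0,0,0,0,0,22,0,0,0,0,0,0,22]'
```

```text
time: 9.05
tool_pos: [0.5758, 0.031, 0.095]
tcp_rot: [3.126, -0.31, -0.001]
wrist_force: [-4.0, -1.8, 5.8]
width: 0.303
grip_force: 80.5
```

```bash
python3 -m inch '[0,0,1,0,0,0,22,0,0,1,0,0,0,22,0,0,1,0,0,0,22,0,0,0,0,0,0,22,0,0,0,0,0,0,22,0,0,0,0,0,0,22,0,0,0,0,0,0,22,0,0,0,0,0,0,22]'
```

```text
time: 9.85
tool_pos: [0.5758, 0.0311, 0.095]
tcp_rot: [3.126, -0.31, -0.001]
wrist_force: [-11.2, -1.4, 21.3]
width: 0.3
grip_force: 82.4
```

```bash
python3 -m inch '[0,0,-2,0,0,0,22,0,0,-2.5,0,0,0,22,0,0,0,0,0,0,22,0,0,0,0,0,0,40,0,0,0,0,0,0,60,0,0,0,0,0,0,60,0,0,0,0,0,0,60,0,0,0,0,0,0,60]' 30
python3 -m inch '[0,0,-10,0,0,0,60,0,0,-20,0,0,0,60,0,0,-25,0,0,0,60,0,0,-25,0,0,0,60,0,0,-25,0,0,0,60,0,0,-15,0,0,0,60,0,0,0,0,0,0,60,0,0,0,0,0,0,60]'
python3 look.py seat1 0 0
```

```text
time: 10.65
tool_pos: [0.5761, 0.0312, 0.0954]
tcp_rot: [-3.126, 0.31, -0.0]
wrist_force: [1.2, -0.8, -0.5]
width: 0.699
grip_force: 0.0
time: 11.45
tool_pos: [0.5758, 0.0311, 0.2151]
tcp_rot: [-3.126, 0.31, -0.0]
wrist_force: [-0.9, -0.1, -0.8]
width: 0.7
grip_force: 0.0
tcp [575.8  31.1 215.1] toolx yaw -11.3 z [ 0.  0. -1.]
```

View pics/seat1.png

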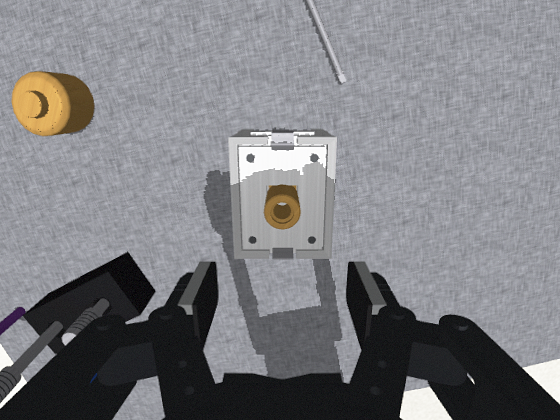

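Both clips sit over the cover's ends at (283,140) and (283,253), and the plate is inside the rim. The bushing top is centred at about (282.5,211). The stop at TCP z 0.095 matches seating. The pin is next.

```bash
python3 - <<'E'
from h import *
c=cam("wrist"); p,r=tcp(); b=onz(c,[[282.5,211]],.118)[0]; print(b*1000,r.inv().apply(b-p)*1000)
q=onz(c,[[240,146],[328,146],[324,248],[243,248]],.086);print(rect(q),r.inv().apply(q.mean(0)-p)*1000)
E
python3 -m inch '[0,0,-15,0,0,-8,60,0,0,-20,0,0,-8,60,0,0,-20,0,0,-8,60,0,0,0,0,0,-8,60,0,0,0,0,0,-8,60,0,0,0,0,0,0,60,3,-25,0,0,0,0,60,5,-35,0,0,0,0,60]'
python3 -m inch '[5,-40,0,0,0,0,60,5,-40,0,0,0,0,60,5,-40,0,0,0,0,60,5,-40,0,0,0,0,60,5,-35,0,0,0,0,60,5,-29,0,0,0,0,60,2,-15.5,0,0,0,0,60,0,0,0,0,0,0,60]'
python3 look.py pin1 0 0
```

```text
[574.71121756  29.13357911 118.        ] [ 0.15296117  1.99923427 96.05962462]
(array([574.1,  28.2]), 89.6, 71.7, -11.3) [ -0.17156265   3.12291919 128.06072878]
time: 12.3
tool_pos: [0.5536, 0.0869, 0.2683]
tcp_rot: [3.046, 0.767, -0.005]
wrist_force: [0.3, 0.6, 0.5]
width: 0.701
grip_force: 0.0
time: 13.1
tool_pos: [0.4663, 0.3142, 0.269]
tcp_rot: [3.043, 0.779, -0.003]
wrist_force: [0.6, -0.6, -0.2]
width: 0.702
grip_force: 0.0
tcp [466.3 314.2 269. ] toolx yaw 28.7 z [-0.002 -0.001 -1.   ]
```

View pics/pin1.png

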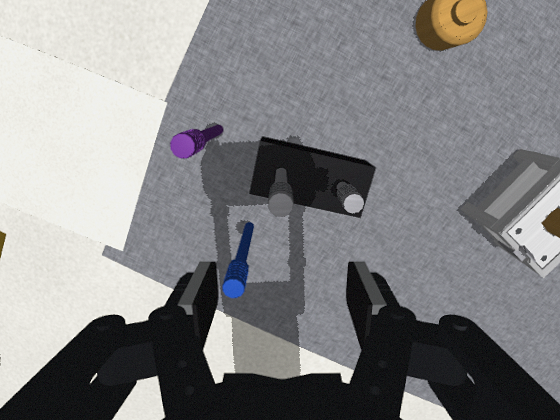

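The long pin's head is at about (281,204), the short pin's at (353,203), and the blue pin's top is at (233,288).

Run:
```python
from h import *
c=cam("wrist"); p,r=tcp()
for n,uv,z in(("long",[281,204],.166),("short",[353,203],.112),("blue",[233,288],.16),("purple",[184,145],.16)):
    b=onz(c,[uv],z)[0]; print(n,(b*1000).round(1),(r.inv().apply(b-p)*1000).round(1))
```

```text
long [469.3 313.1 166. ] [  2.3   1.  103.2]
short [487.9 246.4 112. ] [-13.3  68.4 157.3]
blue [381.3 312.2 160. ] [-75.3 -40.4 109.4]
purple [473.4 398.5 160. ] [ 46.9 -71.9 109.1]
```

```bash
python3 -m inch '[2.2,-1,0,0,0,0,60,0,0,20,0,0,0,60,0,0,30,0,0,0,60,0,0,30,0,0,0,60,0,0,30,0,0,0,60,0,0,20,0,0,0,60,0,0,9,0,0,0,60,0,0,0,0,0,0,60]'
python3 -m inch '[0,0,0,0,0,0,40,0,0,0,0,0,0,25,0,0,0,0,0,0,14,0,0,0,0,0,0,14,0,0,0,0,0,0,14,0,0,0,0,0,0,14,0,0,0,0,0,0,14,0,0,0,0,0,0,14]' 40
```

```text
time: 13.95
tool_pos: [0.4685, 0.3135, 0.1298]
tcp_rot: [3.043, 0.775, -0.005]
wrist_force: [0.4, 0.3, 0.4]
width: 0.705
grip_force: 0.0
time: 14.75
tool_pos: [0.4698, 0.316, 0.133]
tcp_rot: [-3.043, -0.778, -0.005]
wrist_force: [-0.6, 1.0, 5.1]
width: 0.224
grip_force: 39.2
```

```bash
python3 -m inch '[0,0,-5,0,0,0,14,0,0,-10,0,0,0,14,0,0,-20,0,0,0,14,0,0,-25,0,0,0,14,0,0,-30,0,0,0,14,0,0,-30,0,0,0,14,0,0,-20,0,0,0,14,0,0,-10,0,0,0,14]' 60
python3 - <<'E'
from h import *
p,r=tcp(); print(p*1000, r.as_matrix()[:,2].round(3), (r.inv().apply(np.array([.5758,.0311,p[2]])-p)*1000).round(1))
E
```

```text
time: 15.55
tool_pos: [0.4694, 0.3151, 0.2841]
tcp_rot: [-3.043, -0.778, -0.005]
wrist_force: [-0.1, -0.1, -1.8]
width: 0.22
grip_force: 58.9
[469.42625945 315.11866555 284.09648774] [ 0.003  0.001 -1.   ] [-42.9 300.2   0. ]
```

```bash
python3 -m inch '[-2,15,0,0,0,0,14,-5,30,0,0,0,0,14,-6,40,0,0,0,0,14,-6,45,0,0,0,0,14,-7,45,0,0,0,0,14,-6,45,0,0,0,0,14,-5,35,0,0,0,0,14,-3,20,0,0,0,0,14]'
python3 -m inch '[-2,15,0,0,0,0,14,-1,7,0,0,0,0,14,0,3,0,0,0,0,14,0,0,0,0,0,0,14,0,0,0,0,0,0,14,0,0,0,0,0,0,14,0,0,0,0,0,0,14,0,0,0,0,0,0,14]'
python3 look.py ins1 0 0
python3 - <<'E'
from h import *
t=lambda n,x0,y0,f,w=100,h=100: cv2.resize(n[y0:y0+h,x0:x0+w],None,fx=f,fy=f,interpolation=cv2.INTER_CUBIC)
s=viewer.read_camera("side")[:,:,::-1]; tp=viewer.read_camera("top")[:,:,::-1]
cv2.imwrite("pics/s2.png",s); cv2.imwrite("pics/t2.png",tp); w=cv2.imread("pics/ins1.png")
c=cam("side"); print("side: bore top",proj(c,[[.5758,.0311,.118]]),"tip exp",proj(c,[[.5758,.0311,.161]]))
cv2.imwrite("pics/comb.png",np.hstack([t(s,240,120,4),t(w,180,100,400/220,220,220)]))
E
```

```text
time: 16.35
tool_pos: [0.565, 0.0505, 0.2789]
tcp_rot: [3.044, 0.773, -0.007]
wrist_force: [-0.4, -0.2, -1.0]
width: 0.212
grip_force: 58.9
time: 17.15
tool_pos: [0.575, 0.0317, 0.2814]
tcp_rot: [3.043, 0.779, 0.0]
wrist_force: [-0.4, -0.1, -1.1]
width: 0.222
grip_force: 58.9
tcp [575.   31.7 281.4] toolx yaw 28.7 z [ 0.  0. -1.]
side: bore top [[287.70790032 200.45011987]] tip exp [[288.33587268 183.71985969]]
```

View pics/comb.png

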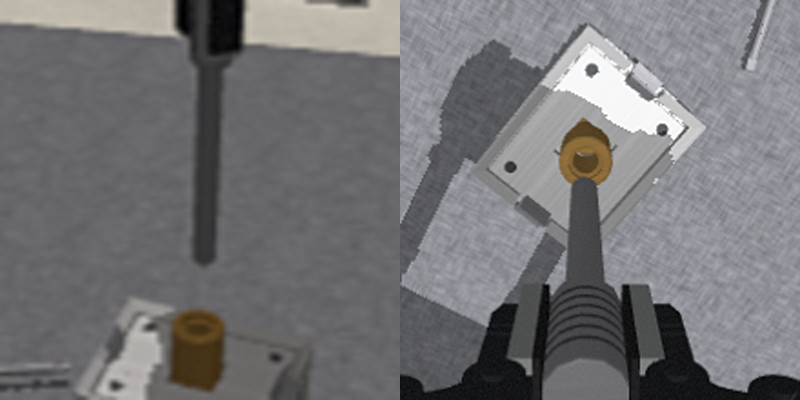

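Side view: the tip is at about (291,185.5) and the bore top at (289.8,201.5). Wrist view: the tip's front edge is at about (281.8,200) and the bore is at (282.3,187).

Run:
```python
from h import *
c=cam("wrist"); p,r=tcp(); t=lambda P:(r.inv().apply(P-p)*1000).round(1)
z=p[2]-.123
print("tip",z,t(onz(c,[[281.8,204.5]],z)[0]),"bore",t(onz(c,[[282.3,187]],.118)[0]))
w=cv2.imread("pics/ins1.png"); hsv=cv2.cvtColor(w,cv2.COLOR_BGR2HSV); br=(hsv[...,1]>120)&(hsv[...,0]>8)&(hsv[...,0]<30)
k=big(br,(240,140,330,230)); print(k.min(0),k.max(0))
s=cam("side")
o1,d1=ray(s,[[291,185.5]]); 
for zz in(z,): print("side tip line at z",onz(s,[[291,185.5]],zz)*1000,"bore side",onz(s,[[289.75,201.5]],.118)*1000)
```

```text
tip 0.1583573803823684 [ -4.2   1.6 123. ] bore [  0.6   2.  163.4]
[268. 165.] [296. 201.]
side tip line at z [[570.1260717   32.60885751 158.35738038]] bore side [[571.18019243  33.86094374 118.        ]]
```

Run:
```python
from h import *
s=cv2.imread("pics/s2.png").max(2); w=cv2.imread("pics/ins1.png").max(2)
for v in (140,150,160,170,180,183,185,187,189): print(v,s[v,282:300].tolist())
print("wrist");
for v in range(192,216,3): print(v,w[v,268:298].tolist())
print([int(x) for x in w[190:215,282]])
c=cam("wrist"); p,r=tcp()
# predicted outline for straight pin on tool axis, tip 123 ahead
for x in (0,-2,-4): print(x,[proj(c,(p+r.apply(np.array([x+dx,0,z])/1000))[None])[0].round(1).tolist() for dx,z in((3.5,123),(6,120.5),(6,50))])
s_=cam("side")
for z in (.16,.27): print(proj(s_,[[.575,.0317,z]]))
```

```text
140 [107, 106, 107, 104, 105, 105, 107, 77, 50, 54, 56, 55, 53, 71, 96, 103, 103, 102]
150 [106, 106, 106, 104, 108, 109, 99, 69, 54, 55, 56, 54, 54, 92, 107, 105, 104, 102]
160 [103, 104, 103, 103, 106, 105, 89, 62, 54, 57, 56, 52, 63, 97, 109, 109, 109, 107]
170 [103, 107, 105, 103, 104, 106, 82, 58, 53, 56, 55, 54, 81, 103, 106, 105, 105, 107]
180 [104, 105, 103, 106, 108, 97, 68, 52, 54, 57, 54, 61, 95, 106, 104, 104, 106, 106]
183 [103, 102, 103, 108, 111, 102, 70, 52, 53, 56, 52, 62, 98, 110, 108, 104, 105, 105]
185 [106, 105, 105, 102, 104, 106, 86, 65, 55, 56, 63, 86, 104, 106, 102, 102, 102, 103]
187 [108, 108, 104, 105, 106, 105, 104, 105, 102, 102, 107, 109, 109, 108, 107, 106, 108, 110]
189 [106, 104, 107, 110, 106, 104, 103, 104, 106, 106, 105, 104, 102, 103, 103, 104, 103, 102]
wrist
192 [130, 137, 135, 140, 141, 110, 122, 132, 113, 88, 82, 78, 85, 85, 85, 85, 87, 88, 86, 95, 130, 136, 125, 140, 142, 142, 141, 116, 142, 161]
195 [146, 130, 140, 138, 137, 140, 117, 104, 122, 132, 137, 135, 125, 124, 124, 120, 133, 139, 136, 138, 117, 121, 138, 142, 147, 147, 128, 142, 15
[... 476 characters left out ...]
, 76, 77, 76, 75, 77, 75, 75, 73, 74, 73, 71, 73, 69, 84, 149, 161, 155, 160, 156, 154, 157, 161, 161]
210 [161, 156, 155, 159, 163, 129, 85, 75, 75, 76, 74, 75, 76, 74, 74, 73, 73, 71, 70, 68, 62, 148, 160, 153, 156, 159, 162, 159, 156, 155]
213 [157, 156, 155, 157, 162, 113, 80, 76, 74, 77, 76, 76, 77, 74, 72, 71, 72, 73, 70, 68, 65, 123, 156, 162, 159, 155, 155, 161, 158, 148]
[86, 86, 85, 87, 80, 124, 140, 99, 76, 75, 73, 72, 74, 73, 73, 75, 70, 73, 72, 73, 74, 72, 74, 72, 71]
0 [[279.9, 195.6], [279.8, 193.5], [279.1, 223.8]]
-2 [[279.9, 197.9], [279.8, 195.8], [279.1, 226.9]]
-4 [[279.9, 200.3], [279.8, 198.2], [279.1, 229.9]]
[[288.67752432 184.33574381]]
[[290.51860023 136.16120417]]
```

Run:
```python
from h import *
t=lambda n,x0,y0,f,w,h: cv2.resize(n[y0:y0+h,x0:x0+w],None,fx=f,fy=f,interpolation=cv2.INTER_NEAREST)
s=cv2.imread("pics/s2.png"); w=cv2.imread("pics/ins1.png")
a=t(s,262,130,7,56,84); b=t(w,256,160,7,56,84)
cv2.imwrite("pics/comb2.png",cv2.convertScaleAbs(np.hstack([a,b]),alpha=1.7))
```

```text
(no output)
```

View pics/comb2.png

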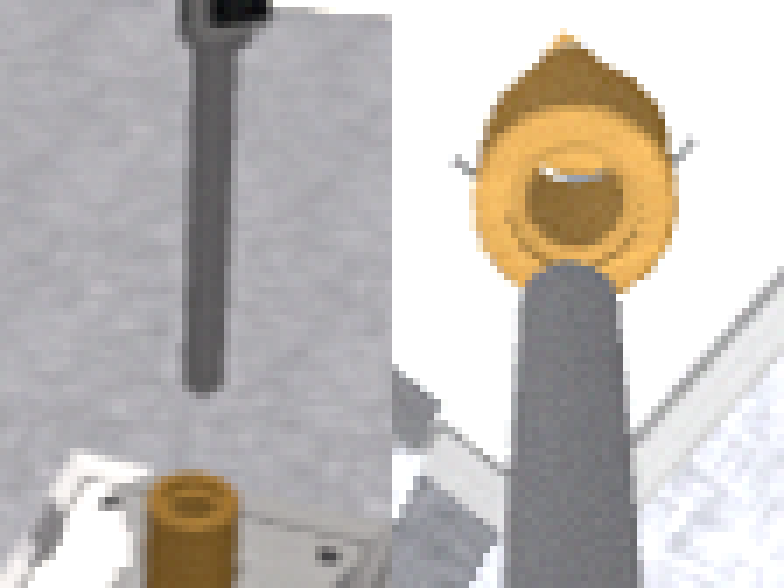

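In the magnified view the tip is just short of the bore centre. Both cameras agree on a shift of about +1.8 mm in tool x and +0.8 mm in tool y, with under 1 degree of tilt. I'll descend in stages.

```bash
python3 -m inch '[1.8,0.8,5,0,0,0,14,0,0,12,0,0,0,14,0,0,12,0,0,0,14,0,0,7,0,0,0,14,0,0,4,0,0,0,14,0,0,4,0,0,0,14,0,0,3,0,0,0,14,0,0,0,0,0,0,14]'
python3 -m inch '[0,0,3,0,0,0,14,0,0,3,0,0,0,14,0,0,3,0,0,0,14,0,0,3,0,0,0,14,0,0,0,0,0,0,14,0,0,0,0,0,0,14,0,0,0,0,0,0,14,0,0,0,0,0,0,14]'
```

```text
time: 18.1
tool_pos: [0.5769, 0.0313, 0.234]
tcp_rot: [-3.044, -0.778, 0.001]
wrist_force: [0.4, -0.2, -2.9]
width: 0.214
grip_force: 58.9
time: 18.9
tool_pos: [0.5771, 0.0314, 0.2225]
tcp_rot: [3.044, 0.778, 0.001]
wrist_force: [-0.1, -0.2, -1.7]
width: 0.218
grip_force: 58.9
```

```bash
python3 -m inch '[0,0,5,0,0,0,14,0,0,8,0,0,0,14,0,0,8,0,0,0,14,0,0,8,0,0,0,14,0,0,8,0,0,0,14,0,0,8,0,0,0,14,0,0,5,0,0,0,14,0,0,0,0,0,0,14]'
python3 -m inch '[0,0,4,0,0,0,14,0,0,4,0,0,0,14,0,0,4,0,0,0,14,0,0,4,0,0,0,14,0,0,0,0,0,0,14,0,0,0,0,0,0,14,0,0,0,0,0,0,14,0,0,0,0,0,0,14]'
```

```text
time: 19.7
tool_pos: [0.5763, 0.0313, 0.171]
tcp_rot: [-3.043, -0.778, 0.003]
wrist_force: [-0.0, -1.1, 0.1]
width: 0.22
grip_force: 58.9
time: 20.5
tool_pos: [0.5769, 0.0314, 0.1563]
tcp_rot: [-3.044, -0.778, 0.0]
wrist_force: [0.1, 0.6, -2.7]
width: 0.216
grip_force: 59.0
```

```bash
python3 -m inch '[0,0,4,0,0,0,14,0,0,4,0,0,0,14,0,0,4,0,0,0,14,0,0,4,0,0,0,14,0,0,4,0,0,0,14,0,0,0,0,0,0,14,0,0,0,0,0,0,14,0,0,0,0,0,0,14]'
python3 - <<'E'
from h import *
s=viewer.read_camera("side")[:,:,::-1]; cv2.imwrite("pics/s3.png",s)
print([ (z,proj(cam("side"),[[.576,.031,z]])[0].round(1).tolist()) for z in (.013,.024,.118,.127)])
cv2.imwrite("pics/fin.png",cv2.convertScaleAbs(cv2.resize(s[130:280,230:350],None,fx=4,fy=4,interpolation=cv2.INTER_CUBIC),alpha=1.5))
E
```

```text
time: 21.3
tool_pos: [0.5768, 0.0314, 0.1361]
tcp_rot: [-3.044, -0.778, 0.001]
wrist_force: [-1.1, 2.1, -2.9]
width: 0.213
grip_force: 59.0
[(0.013, [286.2, 237.1]), (0.024, [286.4, 233.5]), (0.118, [287.6, 200.4]), (0.127, [287.7, 197.0])]
```

View pics/fin.png

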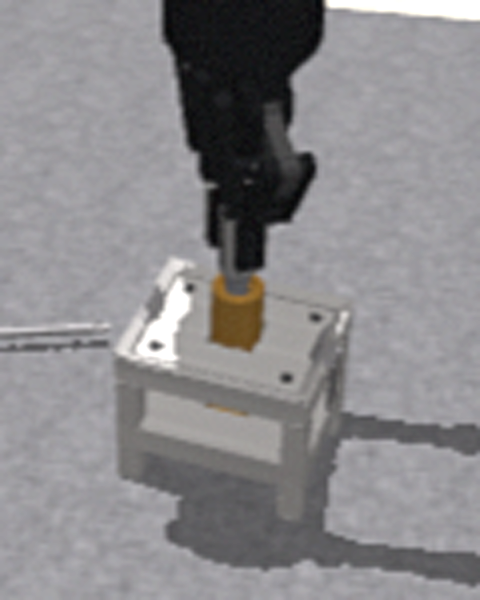

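The pin runs down through the cover bushing, with a small gap above the bushing at crop (238,283). The cover is still level. There is no upward contact force, and the tip is at about z 13 mm, mid-window.

```bash
python3 -c "from workcell import job; print(job.finish_job())"
```

```text
the job is handed in; nothing more can be done
None
```

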